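# Sesame mill lid to the half-turn mark

## Task

Take the grey twist lid with the straight upright fin out of the wooden compartment tray, drop it fully home in the sesame mill with its fin along the long-bar entry marks, then twist it clockwise (from above) to the round studs, about 40 degrees and half-way to the lock. Do not let it click at the square marks, and leave everything else where it is. Finish still gripping the lid there: the spring turns it back if let go.

Things in the scene. Friction and masses are not known exactly. Their poses are not given: they have to be found in the camera images.
- lid: Grey twist lid, about 0.12 kg, upright in one of the tray's four compartments. Origin: centre of its underside, z up. From below: plug 56 mm in diameter, 18 mm high, with two lugs on its foot along x and -x (9 mm wide, 6 mm high, reaching 36 mm from the axis); flange 84 mm in diameter at heights 18-24 mm; fin above. A half turn about z looks and fits the same.
- lid_fin (a point): Grip point on the lid's axis, 46 mm above its underside. The upright fin is 60 mm long along the lid's x, 12 mm thick in y, and stands at heights 24 to 54 mm on the flange.
- tray: Fixed wooden tray, 276 x 276 mm, 32 mm high, walls and floor 8 mm, split by one wall each way into four compartments 126 mm square, centres at x, y = +-67 mm. Origin: centre of its underside. The other three compartments hold a disc lid with a round knob, a collar ring and a small glass jar.
- mill: Fixed round white mill, 144 mm in diameter, 85 mm high, flat grey deck on top. Origin: centre of its underside, on the socket's axis, z up; its x runs along the entry slots. Lid fully home: flange on the deck, lid's origin 67 mm above this origin. From there it turns clockwise only (seen from above); a spring catch is felt from about 55 degrees and clicks at about 80.
- socket (a point): Centre of the socket's mouth, at deck height: a round hole 62 mm in diameter with two entry slots, 16 mm wide, along x and -x out to 39.5 mm from the axis. The deck is 10 mm thick; below it the lugs can turn. A long black bar on the deck marks each slot.
- half_mark (a point): Black round stud on the deck, 53 mm from the axis, 40 degrees clockwise of the +x slot: the half-turn mark. The same stud stands opposite. The black squares, 80 degrees clockwise of the slots, mark the lock.
- drive (a joint): Sprung drive ring under the mill's deck, in rad, 0 at rest, growing clockwise seen from above. The lid's lugs push it after about 5 degrees of free turn, so it reads about 0.6 at the half-turn; it pushes back with about 0.07 N m there and turns the lid back towards the slots if let go. 1.2: the lid is at the lock.
- jar_lid: Bystander in the tray: flat grey disc lid 84 mm in diameter, 34 mm tall, with a round knob; does not fit the mill. Origin: centre of its underside.
- collar: Bystander in the tray: grey ring, 76 mm outside, 60 mm inside, 18 mm high. Origin: centre of its underside.
- pot: Bystander in the tray: small glass jar, 52 mm in diameter, 50 mm tall. Origin: centre of its underside.
- bowl: Bystander: white tasting bowl, 70 mm in diameter, 30 mm high. Origin: centre of its underside.
- scoop: Bystander: spoon 160 mm long, lying on the table beyond the mill.
- sauce: Bystander: amber bottle, 52 mm in diameter, 130 mm tall, to the left. Origin: centre of its underside.
- carton: Bystander: cardboard carton 90 x 60 x 50 mm, to the right. Origin: centre of its underside.
Mind the look-alikes: they are no part of the job. What is shaped like the mill but purple or turquoise is not meant. What is shaped like the lid but blue is not meant.

How it is judged:
By the outcome, as a careful person would: the job done as asked, in the order asked, and still so for the second after the job is handed in, while the arm keeps its last pose, push and grip.
It also fails if it takes over 45 s, if anything falls off the work surface, if the arm or the gripper's body presses on something with over 40 N, if the wrist force passes 120 N, or if a joint passes its speed limit or range.

## Robot

A 6-joint arm with a two-finger parallel gripper is mounted at the origin on the work surface. World frame = base frame: x ahead of the robot, y to its left, z up, the work surface at z = 0. Lengths are in m, angles in degrees, forces in N, time in s.
With the tool pointing down it reaches from about 0.325 to 0.9 m from the base axis. Payload 3.5 kg.
Tool frame: the origin (TCP) lies on the centre line of the jaws, within the pads' length; the fingertips stand tip_reach ahead of it and the grasp point (between the pads) lies 11 mm behind it (tip_reach is the distance from the TCP to the fingertips, in m); z points along the fingers, y is the line along which they close (so a half turn about z gives the same grasp; the last joint's range is limited). The gripper opens to 85 mm and grips with 20 to 120 N. Pads are 22 mm wide; open, the fingers measure 114 mm over their backs; the gripper's body (76 mm by 85 mm) begins 54 mm behind the grasp point. The pads swing forward as they close: fully open they stand 13 mm farther back than shut.
Start: joints at [-75.653, 15.837, -1.513, 72.651, 0, 84.076], TCP at [0.217, -0.586, 0.239] pointing down, gripper open.
Joint ranges: [-178.77, 178.77], [-48.84, 107.48], [-61.69, 71.31], [-111.58, 123.2], [-90, 87.43], [-180, 180]. Speed limits (degrees/s): [147.25, 147.25, 180, 180, 180, 180].

## Interface

Orientations are given as [roll, pitch, yaw] about the fixed x, y, z axes, in that order (R = Rz(yaw) Ry(pitch) Rx(roll)).
In Python, from plant import * gives the robot as it stands. The module is installed in compiled form; this text tells all that it offers.
- The arm moves only by the tool apply_moves, never from a script. Its argument "plan" is a list of rows, each a list of 7 numbers: the turn, a rotation vector about the world's x, y, z in degrees, then the shift along the world's x, y, z in m, then the opening, from 0 (shut) to 1 (fully open). A call has 1 to 8 rows; each row shifts and turns the commanded pose from where the row before left it; what a row does not reach is not made up. A row lasts 1/10 s, in which the tool goes at most 50 mm and 8.59 degrees, less where a joint would pass 70% of its speed; a pose out of reach is approached as far as the arm can. A call is refused whole if a number of a shift passes 0.05 or a number of a turn 8.59, either way. A call with a gripper value outside its range is refused whole. The fingers move at their own pace and stop on an object; the grip force is fixed at half the most. Time passes only in rows, so rows that do not move let the fingers close. It gives the time, the measured TCP pose, the force, the opening and the grip force at its end, in the units of the state.
- sense(): the state, without advancing time (a new reading comes with each control period).
- camera(name): name is "scene" or "top" or "wrist"; returns a dict with "image" (420x560x3 uint8, blue, green, red), "K" (3x3 intrinsics, pixels), "view" (4x4, takes a point from world to camera coordinates). Camera axes: x right, y up, looking along -z (the intrinsics and any distortion apply to the point x, -y, -z); pixel columns grow to the right and rows downward; lengths in m; the calibration is good to about 2 mm. A picture is of the moment at which its call begins. There is no depth.
- sign_off(): hands the job in; it is judged then, once.
The state is a dict: "clock": time; "joint_positions": joint angles; "joint_vel": joint speeds; "joint_torque": joint torques, N m; "tcp_pos": TCP position; "eef_rot": TCP orientation; "ft_force": force on the tool from outside, world axes, zero at the start; "torque": the same for the moment, N m; "opening": finger opening in m; "grip_force": force on a finger pad.
Only numpy, scipy, OpenCV 4.12 (cv2) and the standard library are available. Lean on these libraries where they do the work, as an engineer would, in place of code of your own. Each camera call takes 0.05 s, during which the arm holds its last target. There are 200 camera calls.

## Working session

There is one attempt and no reset: what is moved stays moved. The work goes in short steps, Python scripts to look and compute and a tool call to move; the robot and the scene stay as the last step left them, time stands still between calls to the robot, and variables do not carry over. Pictures are saved under pics/ and viewed, at most 10 in all, crops included, and the job is handed in when it is done.

Besides the shell and the picture viewer there is one more tool, called after ">>>" by a JSON object that holds its "api" and its "payload", one argument or row to a line. apply_moves: Moves the arm, as the interface text tells. Its arguments: {"type":"object","properties":{"plan":{"type":"array"}},"required":["plan"]}

```bash
mkdir -p pics; ls; python3 - <<'E'
from plant import *
import cv2,numpy as np
s=sense();print(s)
for n in("top","scene"):
    c=camera(n);cv2.imwrite(f"pics/{n}0.png",cv2.resize(c["image"],(800,600),interpolation=cv2.INTER_CUBIC));print(n,c["K"],c["view"],[k for k in c])
E
```

```text
pics
{'clock': 0.0, 'joint_positions': array([-7.56514319e+01,  1.58787880e+01, -1.59886691e+00,  7.26489597e+01,
        4.63564139e-04,  8.40757686e+01]), 'joint_vel': array([ 0.04901394, -0.01762233, -0.00864736,  0.00027388, -0.02588104,
       -0.02002291]), 'joint_torque': array([-1.61447924e-04, -4.45505548e+01,  2.95206875e+01,  1.62792939e-02,
       -7.83810333e-05,  1.19359080e-05]), 'tcp_pos': array([ 0.21636214, -0.58554782,  0.23814549]), 'eef_rot': array([-1.79874109e+02, -1.35293758e-02,  2.02727841e+01]), 'ft_force': array([-0.14418995,  0.57840027,  0.1299817 ]), 'torque': array([-0.01404106,  0.01566325,  0.06786462]), 'grip_force': 0.0, 'opening': 0.08520827754696397}
top [[437.79227468   0.         278.08875101]
 [  0.         437.79227468 205.9371814 ]
 [  0.           0.           1.        ]] [[ 0.02187329 -0.99963324  0.01596725 -0.02442999]
 [ 0.99858217  0.02261998  0.04818694 -0.5422782 ]
 [-0.04853044  0.0148906   0.9987107  -1.3722724 ]
 [ 0.          0.          0.          1.        ]] ['image', 'K', 'view']
scene [[528.15258034   0.         280.86669541]
 [  0.         528.15258034 197.2194339 ]
 [  0.           0.           1.        ]] [[ 0.84972498  0.52715282 -0.00879603 -0.46064085]
 [-0.29282608  0.48575277  0.82358796  0.07703169]
 [ 0.43842941 -0.69724755  0.56712036 -1.80593341]
 [ 0.          0.          0.          1.        ]] ['image', 'K', 'view']
```

View pics/top0.png

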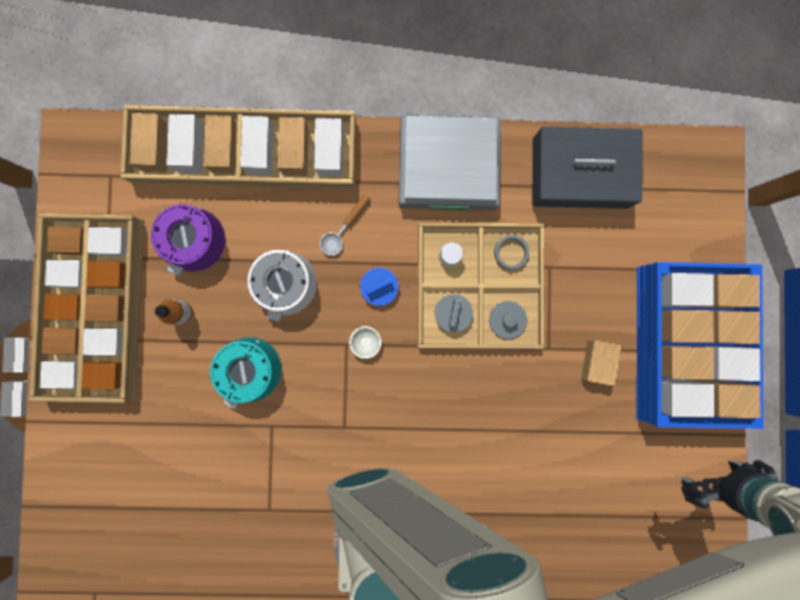

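View pics/scene0.png

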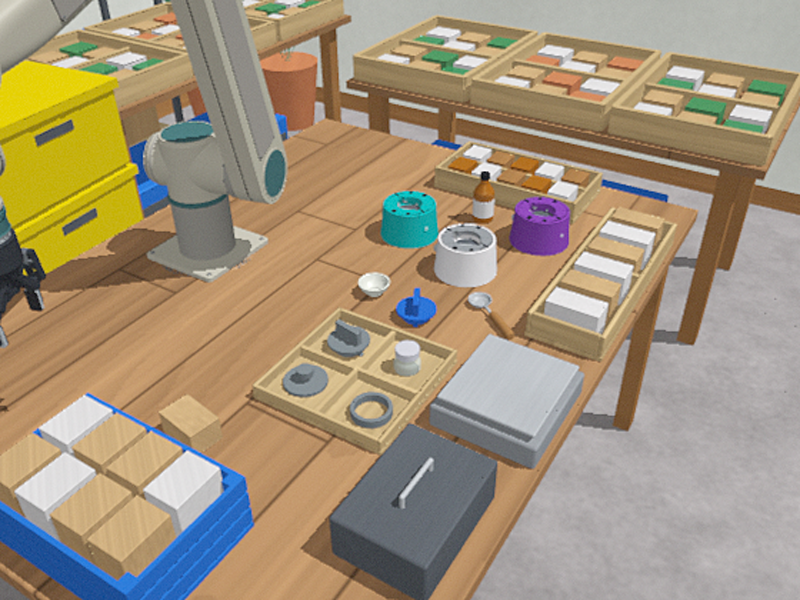

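The top view shows the finned lid at about (454,314) and the white mill at (282,282), both in the enlarged picture. I'll take closer crops of each.

```bash
cat > h.py <<'E'
from plant import *
import cv2,numpy as np
def ray(c,u,v,z):
    K,V=c["K"],c["view"];d=np.linalg.inv(K)@[u,v,1];d=V[:3,:3].T@(d*[1,-1,-1]);o=-V[:3,:3].T@V[:3,3]
    return (o+d*(z-o[2])/d[2])
def proj(c,p):
    q=c["view"][:3,:3]@np.asarray(p)+c["view"][:3,3];q=c["K"]@(q*[1,-1,-1]);return q[:2]/q[2]
def crop(c,u0,v0,w,h,s):
    return cv2.resize(c["image"][v0:v0+h,u0:u0+w],None,fx=s,fy=s,interpolation=cv2.INTER_CUBIC)
E
python3 - <<'E'
from h import *
c=camera("top")
cv2.imwrite("pics/c1.png",np.hstack([crop(c,170,168,56,56,7),crop(c,290,192,56,56,7)]))
for n,(u,v),z in(("mill",(197,195),.085),("lid",(318,219),.032)):print(n,ray(c,u,v,z))
E
```

```text
mill [0.56649327 0.23230638 0.085     ]
lid [ 0.50377918 -0.1375552   0.032     ]
```

View pics/c1.png

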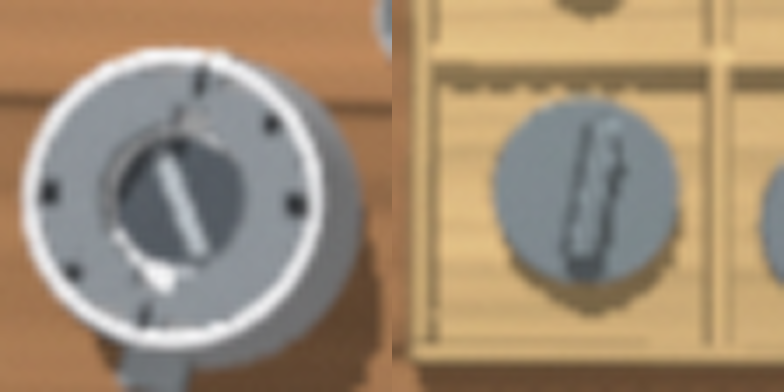

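The crop shows the mill rim centre at (172,199) with slot bars at (201,80) and (145,316). The first studs clockwise sit at (272,124) and (73,272). The lid flange centre is at (586,191), with the fin tilted about 10° to the right. Next I compute positions.

```bash
cat > m.py <<'E'
from h import *
c=camera("top")
f=lambda x,y,u0,v0,z:ray(c,u0+(x+.5)/7-.5,v0+(y+.5)/7-.5,z)
ang=lambda a,b:np.degrees(np.arctan2(*(a-b)[1::-1]))
a,b=f(201,80,170,168,.085),f(145,316,170,168,.085);print("mill",f(172,199,170,168,.085),"bars mid",(a+b)/2,ang(a,b),np.linalg.norm(a-b))
a,b=f(272,124,170,168,.085),f(73,272,170,168,.085);print("studs",(a+b)/2,ang(a,b),np.linalg.norm(a-b))
a,b=f(610-392,124,290,192,.062),f(586-392,262,290,192,.062);print("lid",f(194,191,290,192,.032),"fin",(a+b)/2,ang(a,b),np.linalg.norm(a-b))
E
python3 m.py
```

```text
mill [0.56329598 0.24074432 0.085     ] bars mid [0.56383612 0.24031043 0.085     ] -11.52496006893951 0.10379956562468719
studs [0.56378446 0.24047474 0.085     ] -51.73302675184597 0.10558395044724159
lid [ 0.50417548 -0.13531441  0.032     ] fin [ 0.50282297 -0.13742074  0.062     ] -8.880946502470854 0.061137100311324015
```

>>> {"api": "apply_moves", "payload": {
  "plan": [
    [0,0,8.34,0.016,0.025,0,1],
    [0,0,8.34,0.016,0.025,0,1],
    [0,0,8.34,0.016,0.025,0,1],
    [0,0,8.34,0.016,0.025,0,1],
    [0,0,8.34,0.016,0.025,0,1],
    [0,0,8.34,0.016,0.025,0,1],
    [0,0,8.34,0.016,0.025,0,1],
    [0,0,8.34,0.016,0.025,0,1]
  ]
}}

```text
clock: 1.0
tcp_pos: [0.3449, -0.3851, 0.2391]
eef_rot: [-180.0, -0.0, 87.3]
ft_force: [-1.4, 0.4, 0.6]
opening: 0.0854
grip_force: 0.0
```

>>> {"api": "apply_moves", "payload": {
  "plan": [
    [0,0,8.34,0.016,0.025,0,1],
    [0,0,8.34,0.016,0.025,0,1],
    [0,0,8.34,0.016,0.025,0,1],
    [0,0,8.34,0.016,0.025,0,1],
    [0,0,8.34,0.016,0.025,0,1],
    [0,0,8.34,0.016,0.025,0,1],
    [0,0,8.34,0.016,0.025,0,1],
    [0,0,8.34,0.016,0.025,0,1]
  ]
}}

```text
clock: 1.8
tcp_pos: [0.4729, -0.1851, 0.2392]
eef_rot: [-180.0, -0.0, 154.1]
ft_force: [0.1, -0.2, -0.5]
opening: 0.0858
grip_force: 0.0
```

>>> {"api": "apply_moves", "payload": {
  "plan": [
    [0,0,8.34,0.016,0.025,0,1],
    [0,0,8.34,0.016,0.025,0,1],
    [0,0,0,0,0,0,1],
    [0,0,0,0,0,0,1],
    [0,0,0,0,0,0,1]
  ]
}}

```text
clock: 2.3
tcp_pos: [0.504, -0.1367, 0.2391]
eef_rot: [-180.0, -0.0, 170.3]
ft_force: [-0.5, -0.3, -1.0]
opening: 0.0855
grip_force: 0.0
```

```bash
python3 - <<'E'
from h import *
c=camera("wrist");s=sense();print(s["tcp_pos"],s["eef_rot"],s["joint_positions"],c["view"])
print(proj(c,[.504,-.136,.032]))
cv2.imwrite("pics/w1.png",cv2.resize(c["image"],(800,600),interpolation=cv2.INTER_CUBIC));np.savez("w1.npz",**c)
E
```

```text
[ 0.50399882 -0.13693335  0.23919052] [-1.79989075e+02 -2.67508812e-02  1.70285265e+02] [-2.22850890e+01  5.43712645e+00 -1.41660443e+01  7.04205611e+01
 -1.64854529e-02 -1.25703530e+01] [[ 1.67314879e-01  9.85903400e-01 -4.65742846e-04  5.12424691e-02]
 [-9.46005375e-01  1.60410832e-01 -2.81677467e-01  5.35944629e-01]
 [-2.77632063e-01  4.75694265e-02  9.59509035e-01 -2.31082962e-01]
 [ 0.00000000e+00  0.00000000e+00  0.00000000e+00  1.00000000e+00]]
[283.25621959 183.09574091]
```

View pics/w1.png

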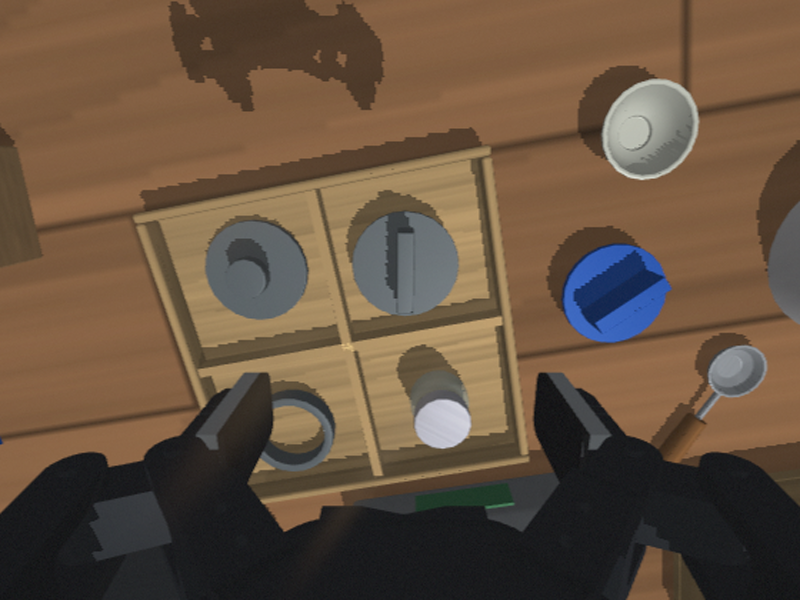

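The wrist view shows the flange centre at about (406,263) and the fin top running from (406,231) to (404,297) or so, nearly upright. I'll check this in a crop.

```bash
python3 - <<'E'
from h import *
c=np.load("w1.npz")
cv2.imwrite("pics/w1c.png",crop(c,240,140,90,90,6.5))
E
```

```text
(no output)
```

View pics/w1c.png

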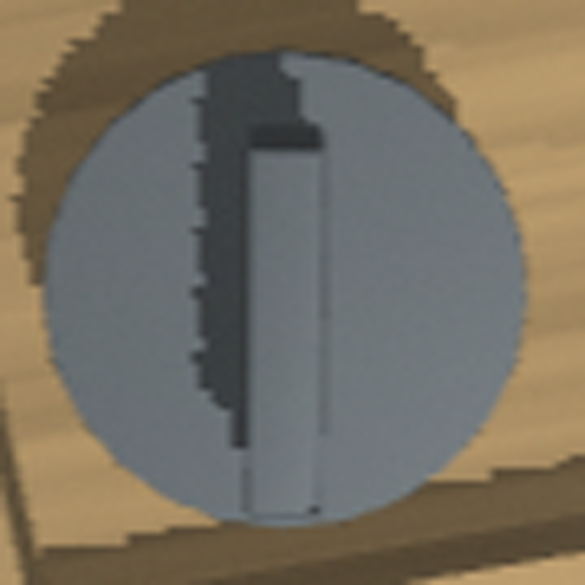

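The fin's top face has corners at (249,152), (323,152), (247,513) and (321,513). The flange spans x 45–526 and y 52–525.

```bash
python3 - <<'E'
from h import *
c=np.load("w1.npz");s=6.5
f=lambda x,y,z:ray(c,240+(x+.5)/s-.5,140+(y+.5)/s-.5,z)
a,b=f(286,152,.062),f(284,513,.062)
d=a-b;print((a+b)/2,np.degrees(np.arctan2(d[1],d[0])),np.linalg.norm(d),np.linalg.norm(f(249,152,.062)-f(323,152,.062)))
print(f(285.5,288.5,.032),np.linalg.norm(f(45,288,.032)-f(526,288,.032)))
E
```

```text
[ 0.50647111 -0.13635686  0.062     ] 170.13571024431823 0.0582960623996368 0.01135794199276492
[ 0.50501449 -0.13589523  0.032     ] 0.0825162321320826
```

```bash
python3 -c "
import plant;print([(k,getattr(plant,k)) for k in dir(plant) if not k.startswith('__')])"
```

```text
[('MotionError', <class 'plant.MotionError'>), ('camera', <function make.<locals>.drawn_camera at 0x7ffb561180e0>), ('sense', <function make.<locals>.<lambda> at 0x7ffb561185e0>), ('sign_off', <function connect.<locals>.done at 0x7ffb5608f7e0>), ('tip_reach', 0.008)]
```

>>> {"api": "apply_moves", "payload": {
  "plan": [
    [0,0,0,0.001,0.001,-0.03,0.7],
    [0,0,0,0,0,-0.03,0.6],
    [0,0,0,0,0,-0.03,0.6],
    [0,0,0,0,0,-0.03,0.6],
    [0,0,0,0,0,-0.02,0.6],
    [0,0,0,0,0,-0.01,0.6],
    [0,0,0,0,0,0,0.6]
  ]
}}

```text
clock: 3.05
tcp_pos: [0.504, -0.1355, 0.088]
eef_rot: [180.0, -0.2, 170.3]
ft_force: [-0.1, 0.4, 0.5]
opening: 0.0517
grip_force: 0.0
```

>>> {"api": "apply_moves", "payload": {
  "plan": [
    [0,0,0,0.001,0,-0.02,0.6],
    [0,0,0,0,0,-0.015,0.6],
    [0,0,0,0,0,-0.008,0.6],
    [0,0,0,0,0,0,0.4],
    [0,0,0,0,0,0,0.2],
    [0,0,0,0,0,0,0],
    [0,0,0,0,0,0,0],
    [0,0,0,0,0,0,0]
  ]
}}

```text
clock: 3.85
tcp_pos: [0.5078, -0.1359, 0.0477]
eef_rot: [-180.0, 0.2, 170.4]
ft_force: [0.4, -0.1, 6.1]
opening: 0.0107
grip_force: 61.2
```

>>> {"api": "apply_moves", "payload": {
  "plan": [
    [0,0,0,0,0,0,0],
    [0,0,0,0,0,0,0],
    [0,0,0,0,0,0,0]
  ]
}}

```text
clock: 4.15
tcp_pos: [0.5078, -0.1358, 0.0477]
eef_rot: [-180.0, 0.2, 170.4]
ft_force: [-0.0, 0.1, 5.5]
opening: 0.0106
grip_force: 61.2
```

>>> {"api": "apply_moves", "payload": {
  "plan": [
    [0,0,0,0,0,0.005,0],
    [0,0,0,0,0,0.01,0],
    [0,0,0,0,0,0.025,0],
    [0,0,0,0,0,0.035,0],
    [0,0,0,0,0,0.035,0],
    [0,0,0,0,0,0.03,0],
    [0,0,0,0,0,0.01,0],
    [0,0,0,0,0,0,0]
  ]
}}

```text
clock: 4.95
tcp_pos: [0.5076, -0.1357, 0.198]
eef_rot: [-180.0, 0.2, 170.4]
ft_force: [-0.1, -0.2, -1.5]
opening: 0.0106
grip_force: 60.3
```

```bash
python3 - <<'E'
from h import *
c=camera("wrist");s=sense();print(s["tcp_pos"],s["eef_rot"],s["ft_force"],s["opening"],s["grip_force"])
cv2.imwrite("pics/w2.png",cv2.resize(c["image"],(800,600),interpolation=cv2.INTER_CUBIC));np.savez("w2.npz",**c)
E
```

```text
[ 0.50640954 -0.13520077  0.19615084] [1.79999739e+02 1.36794904e-02 1.70393603e+02] [ 0.21161176  0.85466007 -1.56551155] 0.010907132326682797 60.29953122138977
```

View pics/w2.png

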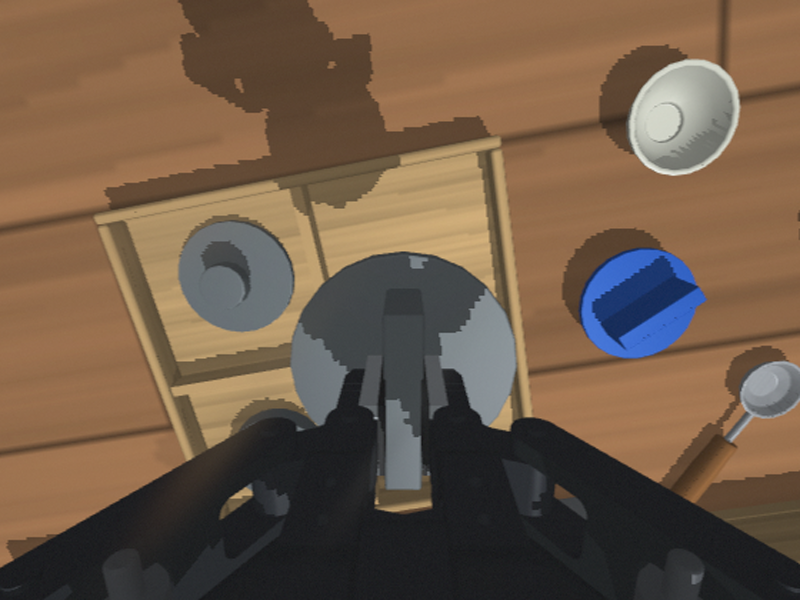

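The lid is held with the fin in line with the jaws. The flange's extreme points in the picture are left x=291, right x=517 and top y=252. I'll fit the in-hand offset and height to these.

```bash
python3 - <<'E'
from h import *
from scipy.optimize import least_squares
c=np.load("w2.npz");k=.7
t=np.array([.5064,-.1352,.1962])
th=np.linspace(0,2*np.pi,361)
def ext(p):
    q=np.array([proj(c,[p[0]+.042*np.cos(a),p[1]+.042*np.sin(a),p[2]]) for a in th])
    return np.array([q[:,0].min(),q[:,0].max(),q[:,1].min()])
obs=np.array([291.5,517,252])*k-.2
r=least_squares(lambda p:ext(p)-obs,[.506,-.136,.18]);print(r.x-t,r.fun)
# fin top: near end edge mid (403,315), far (403,489)
for dz in (.012,.0155,.018):
    a,b=[ray(c,x*k,y*k,t[2]+dz) for x,y in((404,316),(403.5,489))]
    d=a-b;print(dz,(a+b)/2-t,np.degrees(np.arctan2(d[1],d[0])),np.linalg.norm(d))
E
```

```text
[ 0.00058657 -0.0006167  -0.01710974] [-2.84217094e-14  0.00000000e+00 -1.13686838e-13]
0.012 [ 0.00236552 -0.00102322  0.012     ] 170.3486570632806 0.06055116542847819
0.0155 [ 0.00033187 -0.0006868   0.0155    ] 170.3486570632806 0.05882939117597937
0.018 [-0.00112075 -0.0004465   0.018     ] 170.34865706328063 0.05759955242419457
```

>>> {"api": "apply_moves", "payload": {
  "plan": [
    [0,0,0,0.002,0.015,0,0],
    [0,0,0,0.004,0.03,0,0],
    [0,0,0,0.005,0.03,0,0],
    [0,0,0,0.005,0.03,0,0],
    [0,0,0,0.005,0.03,0,0],
    [0,0,0,0.005,0.03,0,0],
    [0,0,0,0.005,0.03,0,0],
    [0,0,0,0.005,0.03,0,0]
  ]
}}

```text
clock: 5.8
tcp_pos: [0.5406, 0.0918, 0.1937]
eef_rot: [-180.0, -0.3, 170.4]
ft_force: [0.4, -0.6, -1.0]
opening: 0.0107
grip_force: 60.3
```

>>> {"api": "apply_moves", "payload": {
  "plan": [
    [0,0,-1.9,0.005,0.03,0,0],
    [0,0,0,0.005,0.03,0,0],
    [0,0,0,0.005,0.03,0,0],
    [0,0,0,0.003,0.03,0,0],
    [0,0,0,0.002,0.02,0,0],
    [0,0,0,0,0.011,0,0],
    [0,0,0,0,0,0,0],
    [0,0,0,0,0,0,0]
  ]
}}

```text
clock: 6.6
tcp_pos: [0.5615, 0.2403, 0.1952]
eef_rot: [-179.9, -0.1, 168.5]
ft_force: [0.0, -1.0, -0.8]
opening: 0.0108
grip_force: 60.2
```

```bash
python3 - <<'E'
from h import *
c=camera("wrist");s=sense();print(s["tcp_pos"],s["eef_rot"],s["joint_positions"],s["ft_force"],s["opening"],s["grip_force"])
cv2.imwrite("pics/w3.png",cv2.resize(c["image"],(800,600),interpolation=cv2.INTER_CUBIC));np.savez("w3.npz",**c)
E
```

```text
[0.56180889 0.2399391  0.1955324 ] [-1.79929499e+02 -7.98505203e-02  1.68461899e+02] [ 1.70768495e+01  1.59392169e+01 -6.76917353e+00  6.73954715e+01
 -2.36479627e-02  2.86149225e+01] [ 0.15045512  0.00747459 -1.24915623] 0.010688873518071481 60.24169921875
```

View pics/w3.png

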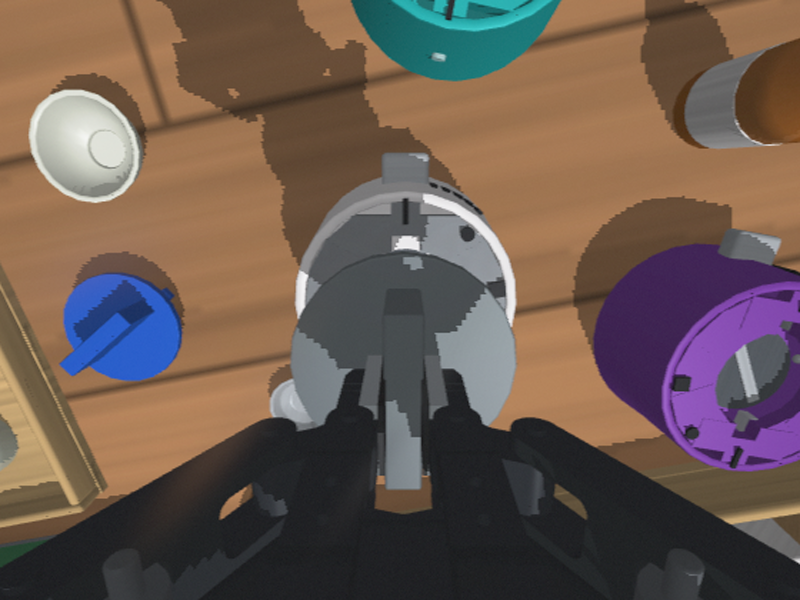

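The near entry bar is at (405,211), the round stud at (467,233), and the mill rim's left and right extremes at x=296 and 515. Checking these against the top-view estimate.

```bash
python3 - <<'E'
from h import *
c=np.load("w3.npz");k=.7
m=np.array([.5637,.2405,.085]);d=lambda p:(np.hypot(*(p-m)[:2]),np.degrees(np.arctan2((p-m)[1],(p-m)[0])))
B=ray(c,405*k-.2,211*k-.2,.085);S=ray(c,467*k-.2,233*k-.2,.087);print(B,d(B),S,d(S))
a,b=ray(c,405*k-.2,200*k-.2,.085),ray(c,405.3*k-.2,222*k-.2,.085);print(np.degrees(np.arctan2(*(a-b)[1::-1])))
# centre from B, S via slot angle
for y in(168,168.5,169,169.5,170):
  u=lambda t:.053*np.array([np.cos(np.radians(t)),np.sin(np.radians(t))])
  print(y,S[:2]-u(y-40),[proj(c,[*(m[:2]+r*u(y)/.053),.085])/k for r in(.0395,.053)])
E
```

```text
[0.51418859 0.25009504 0.085     ] (np.float64(0.05043257512524181), np.float64(169.03235039741503)) [0.53222454 0.28081857 0.087     ] (np.float64(0.05114970469554561), np.float64(127.97805812467706))
169.43669472041435
168 [0.56485459 0.239054  ] [array([406.15213316, 230.98925962]), array([406.45406471, 205.87990435])]
168.5 [0.56521781 0.23934034] [array([405.5222671 , 230.98559979]), array([405.59557402, 205.87492577])]
169 [0.56557852 0.23962984] [array([404.8923875, 230.9874481]), array([404.73706578, 205.87757325])]
169.5 [0.56593668 0.23992247] [array([404.26254888, 230.99480433]), array([403.87861754, 205.88784644])]
170 [0.56629228 0.24021822] [array([403.63280574, 231.00766771]), array([403.02030684, 205.90574419])]
```

>>> {"api": "apply_moves", "payload": {
  "plan": [
    [0,0,0.3,0.0017,0.001,0,0],
    [0,0,0,0,0,-0.02,0],
    [0,0,0,0,0,-0.02,0],
    [0,0,0,0,0,-0.015,0],
    [0,0,0,0,0,-0.007,0],
    [0,0,0,0,0,-0.003,0],
    [0,0,0,0,0,0,0],
    [0,0,0,0,0,0,0]
  ]
}}

```text
clock: 7.45
tcp_pos: [0.5649, 0.2419, 0.1322]
eef_rot: [180.0, 0.1, 168.8]
ft_force: [-0.5, 0.6, -0.5]
opening: 0.011
grip_force: 60.3
```

>>> {"api": "apply_moves", "payload": {
  "plan": [
    [0,0,0,0,0,-0.003,0],
    [0,0,0,0,0,-0.003,0],
    [0,0,0,0,0,-0.003,0],
    [0,0,0,0,0,-0.003,0],
    [0,0,0,0,0,0,0]
  ]
}}

```text
clock: 7.95
tcp_pos: [0.5639, 0.2416, 0.1187]
eef_rot: [-180.0, -0.0, 168.8]
ft_force: [-0.1, -0.2, -0.8]
opening: 0.0104
grip_force: 60.3
```

>>> {"api": "apply_moves", "payload": {
  "plan": [
    [0,0,0,0,0,-0.003,0],
    [0,0,0,0,0,-0.003,0],
    [0,0,0,0,0,-0.003,0],
    [0,0,0,0,0,0,0]
  ]
}}

```text
clock: 8.35
tcp_pos: [0.5643, 0.2417, 0.1099]
eef_rot: [-180.0, -0.0, 168.8]
ft_force: [0.8, 0.4, -1.3]
opening: 0.0109
grip_force: 60.2
```

>>> {"api": "apply_moves", "payload": {
  "plan": [
    [0,0,0,0,0,-0.002,0],
    [0,0,0,0,0,-0.002,0],
    [0,0,0,0,0,0,0]
  ]
}}

```text
clock: 8.65
tcp_pos: [0.5644, 0.2418, 0.1067]
eef_rot: [180.0, 0.0, 168.8]
ft_force: [-1.0, 0.1, 1.9]
opening: 0.011
grip_force: 60.5
```

>>> {"api": "apply_moves", "payload": {
  "plan": [
    [0,0,0,0,0,-0.001,0],
    [0,0,0,0,0,-0.001,0],
    [0,0,0,0,0,0,0],
    [0,0,0,0,0,0,0]
  ]
}}

```text
clock: 9.05
tcp_pos: [0.5645, 0.2418, 0.1067]
eef_rot: [180.0, 0.1, 168.8]
ft_force: [-4.2, -1.0, 11.4]
opening: 0.0105
grip_force: 62.1
```

>>> {"api": "apply_moves", "payload": {
  "plan": [
    [0,0,-2,0,0,0.001,0],
    [0,0,-4,0,0,0,0],
    [0,0,-4,0,0,0,0],
    [0,0,-4,0,0,0,0],
    [0,0,-4,0,0,0,0],
    [0,0,-2,0,0,0,0],
    [0,0,0,0,0,0,0]
  ]
}}

```text
clock: 9.75
tcp_pos: [0.5649, 0.2414, 0.1067]
eef_rot: [180.0, 0.1, 148.7]
ft_force: [-0.5, -1.2, 5.9]
opening: 0.0109
grip_force: 61.3
```

```bash
python3 -c "
from plant import *
s=sense();print(s['tcp_pos'],s['eef_rot'],s['ft_force'],s['torque'],s['opening'])"
```

```text
[0.56491579 0.24143383 0.10668307] [1.79979454e+02 1.05023016e-01 1.48746908e+02] [-0.47306195 -1.18603665  5.86306237] [-0.3319073   0.18262581 -0.09093005] 0.010929632064105518
```

>>> {"api": "apply_moves", "payload": {
  "plan": [
    [0,0,-4,0,0,0,0],
    [0,0,-4,0,0,0,0],
    [0,0,-4,0,0,0,0],
    [0,0,-4,0,0,0,0],
    [0,0,-3,0,0,0,0],
    [0,0,-1,0,0,0,0],
    [0,0,0,0,0,0,0],
    [0,0,0,0,0,0,0]
  ]
}}

```text
clock: 10.55
tcp_pos: [0.5647, 0.2413, 0.1067]
eef_rot: [180.0, 0.1, 128.8]
ft_force: [-1.5, -1.9, 5.7]
opening: 0.0108
grip_force: 61.3
```

```bash
python3 - <<'E'
from h import *
c=camera("wrist");t=camera("top");s=sense();print(s["tcp_pos"],s["eef_rot"],s["ft_force"],s["torque"],s["opening"],s["grip_force"])
a=cv2.resize(c["image"],(448,336));b=crop(t,166,164,64,64,5.25)
cv2.imwrite("pics/w4.png",np.hstack([a,b]))
E
```

```text
[0.56465993 0.24125803 0.10665827] [1.79981902e+02 9.16898599e-02 1.28784080e+02] [-1.00905249 -1.55138111  5.89308432] [-0.48488731  0.27420996  0.06492817] 0.011141118688551232 61.326942443847656
```

View pics/w4.png

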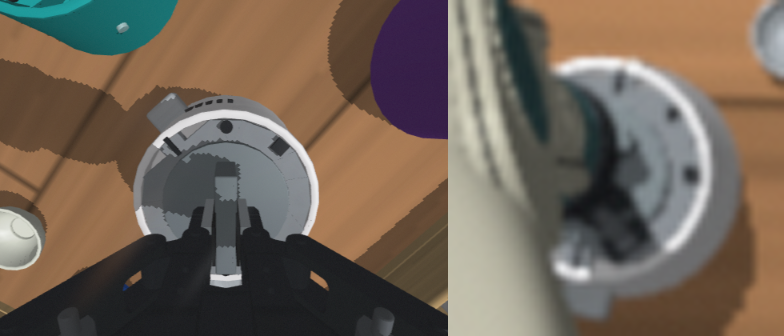

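The lid's flange is down on the deck, and the fin (column 227) points at the round stud at (226,127). The lid is still gripped and the lateral forces are small, so I'm handing in.

```bash
python3 -c "
from plant import *
print(sign_off())"
```

```text
the job is handed in; nothing more can be done
None
```

The grey lid sits fully home in the sesame mill, twisted 40° clockwise to the round studs and short of the catch; it is still gripped, and the job was handed in at about 10.7 s.

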